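# Stack insulated boards in a housing and clip on its cover

## Robot

A 6-joint arm with a two-finger parallel gripper is mounted at the origin on the work surface. World frame = base frame: x ahead of the robot, y to its left, z up, the work surface at z = 0. Lengths are in m, angles in degrees, forces in N, time in s.
With the tool pointing down it reaches from about 0.25 to 0.725 m from the base axis. Payload 9.7 kg.
Tool frame: the origin (TCP) lies midway between the tips of the shut fingers; the grasp point (between the pads) lies 19 mm behind it (grip_point_offset is the distance from the TCP to the grasp point, in m); y points along the fingers, z is the direction in which the jaws open and shut, and the axes are right-handed (so a half turn about y gives the same grasp; the last joint's range is limited). The gripper opens to 85 mm and grips with 20 to 120 N. Pads are 22 mm wide; open, the fingers measure 114 mm over their backs; the gripper's body (76 mm by 85 mm) begins 54 mm behind the grasp point. The pads swing forward as they close: fully open they stand 13 mm farther back than shut.
Start: joints at [-66.005, 4.979, 10.078, 95.1, 0, 90], TCP at [0.224, -0.502, 0.231] pointing down, gripper open.
Joint ranges: [-179.16, 179.16], [-48.56, 103.87], [-65.8, 70.77], [-126.05, 130.52], [-82.76, 87.17], [-180, 180]. Speed limits (degrees/s): [127.2, 127.2, 147.25, 180, 180, 180].

## Interface

Orientations are given as [roll, pitch, yaw] about the fixed x, y, z axes, in that order (R = Rz(yaw) Ry(pitch) Rx(roll)).
In Python, from workcell import get_obs, camera, job_done, grip_point_offset gives the robot as it stands.
- The arm moves only by the tool move_arm, never from a script. Its argument "deltas" is a list that holds one entry, the list of rows, each a list of 4 numbers: the shift along the tool's x, y, z in m, then the turn about the tool's y in degrees. A call has 1 to 5 rows; each row is the pose to reach, as a shift and turn from the pose commanded when the call began, along the tool's axes at that moment; what a row does not reach only later rows make up. A row lasts 1/10 s, in which the tool goes at most 50 mm and 8.59 degrees, less where a joint would pass 70% of its speed; a pose out of reach is approached as far as the arm can. A call with a gripper value outside its range is refused whole. "claw" is the finger opening in m, from 0 to 0.0854, set as the call begins (left out, the last holds). The fingers move at their own pace and stop on an object; "newtons" is the grip in N (left out, the last holds). Time passes only in rows, so rows that repeat a pose let the fingers close. It gives the time, the measured TCP pose, the force and the opening at its end, in the units of the state.
- get_obs(): the state, without advancing time (a new reading comes with each control period).
- camera(name): name is "side" or "top" or "wrist"; returns a dict with "color" (480x640x3 uint8, blue, green, red), "range_z" (480x640 float32, m along the optical axis (not along the pixel's ray), 0 where there is no reading), "fx", "fy", "cx", "cy" (pixels), "T" (4x4, takes a point from camera to world coordinates). Camera axes: x right, y down, z forward; pixel columns grow to the right and rows downward; lengths in m; the calibration is good to about 2 mm. A picture is of the moment at which its call begins.
- job_done(): hands the job in, once; it reports no verdict.
The state is a dict: "time": time; "q": joint angles; "qd": joint speeds; "joint_efforts": joint torques, N m; "ee_pos": TCP position; "tcp_rot": TCP orientation; "wrist_force": force on the tool from outside, world axes, zero at the start; "torque": the same for the moment, N m; "opening": finger opening in m.
Only numpy, scipy, OpenCV 4.12 (cv2) and the standard library are available. Lean on these libraries where they do the work, as an engineer would, in place of code of your own. Each camera call takes 0.05 s, during which the arm holds its last target. There are 200 camera calls.

## Task

Load every circuit board on the bench flat into the metal housing, parts side up, with a white separator sheet under each board, so that no board lies on the metal floor or on another board; a sheet left over may stay out. Then set the black cover on the housing and press it straight down until both clip arms snap over the rims and it sits fully home. Leave the multimeter, parts tray and spool where they are.

Things in the scene. Friction and masses are not known exactly. Their poses are not given: they have to be found in the camera images.
- housing: bare aluminium housing fixed to the bench, 118 x 80 mm, 48 mm high. Origin: centre of its underside; x along its length, z up; a half turn makes no difference. Each end is a U: end wall with inner face at x = +-53, outer face at +-59 mm, and two corner posts, inner faces at y = +-34 mm, reaching in to x = +-36 mm; all 48 mm high. A board or sheet fits with 3 mm to spare at the ends, 4 mm at the sides
- floor_mid (a point): centre of the housing's floor, top face, 6 mm above the housing's underside. Between the posts (72 mm) both long sides are fully open for fingers, and there the floor is only 44 mm wide, so fingers beside a sheet may reach below it. Three sheets and three boards make a pile 39 mm high, 3 mm below the cover
- rim_a (a point): lip of the spring-loaded steel rim on the outside of the housing's + x end wall: a wedge 36 mm wide in y, out to x = +64 mm, flat underneath at z = 24 mm, sloping from its lip (z = 26 mm) in to the wall at z = 34 mm. It gives way up to 5 mm inwards when pressed
- rim_b (a point): lip of the spring-loaded steel rim on the outside of the housing's - x end wall: a wedge 36 mm wide in y, out to x = -64 mm, flat underneath at z = 24 mm, sloping from its lip (z = 26 mm) in to the wall at z = 34 mm. It gives way up to 5 mm inwards when pressed
- cover: black plastic cover, 140 x 80 mm, 0.10 to 0.20 kg, plate 4 mm thick with its underside at z = 38 mm. Origin: its middle, at the height of the feet of its two clip arms, on which it stands on the bench; x along the 140 mm side, z up. Fits either way round. Loose on the housing its origin is about 23 mm above the housing's; snapped home 10 mm (11.5 with play), the plate on the walls
- grip_top (a point): centre of the top of the cover's grip bar: 60 mm long in x, 24 mm wide in y, from z = 42 to 68 mm. Pressed straight down here, or while gripped, with about 10 to 20 N, the cover snaps on
- clip_a (a point): inner top edge of the hook at the foot of the cover's + x clip arm. The rigid arm is 30 mm wide in y, inner face at x = +65.5 mm; its hook reaches in to x = +60.5 mm, with a flat top at z = 12.5 mm and a bevel below. Once snapped on, the hook top lies just under the rim
- clip_b (a point): inner top edge of the hook at the foot of the cover's - x clip arm. The rigid arm is 30 mm wide in y, inner face at x = -65.5 mm; its hook reaches in to x = -60.5 mm, with a flat top at z = 12.5 mm and a bevel below. Once snapped on, the hook top lies just under the rim
- board_a: circuit board in a black carrier frame, tan with small parts on top, 100 x 60 x 8 mm overall, 50 to 100 g, flat below and level with the frame on top, so it stacks. Origin: centre of its underside; x along the 100 mm side, z up (parts side). Starts flat on the bench, parts up; all boards are alike; one is missing in some starts
- board_b: circuit board in a black carrier frame, tan with small parts on top, 100 x 60 x 8 mm overall, 50 to 100 g, flat below and level with the frame on top, so it stacks. Origin: centre of its underside; x along the 100 mm side, z up (parts side). Starts flat on the bench, parts up; all boards are alike; one is missing in some starts
- board_c: circuit board in a black carrier frame, tan with small parts on top, 100 x 60 x 8 mm overall, 50 to 100 g, flat below and level with the frame on top, so it stacks. Origin: centre of its underside; x along the 100 mm side, z up (parts side). Starts flat on the bench, parts up; all boards are alike; one is missing in some starts
- sheet_a: plain white stiff twin-wall plastic separator sheet, 100 x 60 x 5 mm, 30 g. Origin: centre of its underside; x along the 100 mm side. Starts flat on the bench; all sheets are alike, either face may be up
- sheet_b: plain white stiff twin-wall plastic separator sheet, 100 x 60 x 5 mm, 30 g. Origin: centre of its underside; x along the 100 mm side. Starts flat on the bench; all sheets are alike, either face may be up
- sheet_c: plain white stiff twin-wall plastic separator sheet, 100 x 60 x 5 mm, 30 g. Origin: centre of its underside; x along the 100 mm side. Starts flat on the bench; all sheets are alike, either face may be up
- multimeter: red handheld multimeter lying on the bench, 85 x 175 x 36 mm, bystander; origin at the centre of its underside
- parts_tray: grey open tray with four compartments, 100 x 150 x 35 mm, bystander; origin at the centre of its underside
- solder_spool: metal spool standing on end, 60 mm diameter, 50 mm high, bystander; origin at the centre of its underside
Things that resemble listed ones, but are neither listed nor needed, are in the scene too. Leave any pink or red look-alike of the sheet_a alone. Leave any green or purple look-alike of the board_b alone.

How it is judged (in metres and radians):
On the way, in this order (a step that is already met when the one before it is completed fails the run):
1. every board that is there lies flat in the housing with a separator sheet under it, the cover still off (x of board_a in the frame of housing between -0.007 and 0.007 m and y of board_a in the frame of housing between -0.007 and 0.007 m and z of board_a in the frame of housing between 0.0092 and 0.05 m and angle between each of board_a, board_b, board_c's own z axis and vertical below 0.05 rad and angle between the x axis of each of board_a, board_b, board_c and the x axis of housing, either way round below 0.15 rad and x of board_b in the frame of housing between -0.007 and 0.007 m and y of board_b in the frame of housing between -0.007 and 0.007 m and z of board_b in the frame of housing between 0.0092 and 0.05 m and x of board_c in the frame of housing between -0.007 and 0.007 m and y of board_c in the frame of housing between -0.007 and 0.007 m and z of board_c in the frame of housing between 0.0092 and 0.05 m and (z of board_b in the frame of board_a above 0.0112 m or z of board_b in the frame of board_a below -0.0112 m) and (z of board_c in the frame of board_a above 0.0112 m or z of board_c in the frame of board_a below -0.0112 m) and (z of board_c in the frame of board_b above 0.0112 m or z of board_c in the frame of board_b below -0.0112 m) and horizontal distance between cover and housing above 0.05 m), for 0.2 s.
2. the cover is pressed down over both rims (z of cover in the frame of housing between 0.008 and 0.0116 m and x of cover in the frame of housing between -0.005 and 0.005 m and y of cover in the frame of housing between -0.008 and 0.008 m and angle between cover's own z axis and vertical below 0.025 rad and angle between the x axis of cover and the x axis of housing, either way round below 0.12 rad), for 0.2 s.
At the end, for the whole second after the job is handed in: All boards present lie flat in the housing, parts up, centred within 7 mm, each underside over 9.2 mm above the housing's and over 11.2 mm from any other board's (a sheet under each); cover snapped home: origin 8 to 11.6 mm above the housing's, level to 0.025 rad; all at rest (all of step 2 and x of board_a in the frame of housing between -0.007 and 0.007 m and y of board_a in the frame of housing between -0.007 and 0.007 m and z of board_a in the frame of housing between 0.0092 and 0.05 m and angle between each of board_a, board_b, board_c's own z axis and vertical below 0.05 rad and angle between the x axis of each of board_a, board_b, board_c and the x axis of housing, either way round below 0.15 rad and x of board_b in the frame of housing between -0.007 and 0.007 m and y of board_b in the frame of housing between -0.007 and 0.007 m and z of board_b in the frame of housing between 0.0092 and 0.05 m and x of board_c in the frame of housing between -0.007 and 0.007 m and y of board_c in the frame of housing between -0.007 and 0.007 m and z of board_c in the frame of housing between 0.0092 and 0.05 m and (z of board_b in the frame of board_a above 0.0112 m or z of board_b in the frame of board_a below -0.0112 m) and (z of board_c in the frame of board_a above 0.0112 m or z of board_c in the frame of board_a below -0.0112 m) and (z of board_c in the frame of board_b above 0.0112 m or z of board_c in the frame of board_b below -0.0112 m) and linear speed of each of cover, board_a, board_b, board_c below 0.03 m/s); the robot touches nothing.
It fails at once if a bystander (multimeter, parts tray, spool) is shifted by more than 30 mm (distance of any of multimeter, parts_tray, solder_spool from where it was at the start of the episode above 0.03 m).
Of board_a, board_b, board_c only 2 to 3 are there at a start; the rules pass over those that are not, and their reading is None.
At some moment in a run one of board_a, board_b, board_c, sheet_a, sheet_b, sheet_c may be knocked a few centimetres aside while the robot is not near it.
It also fails if it takes over 210 s, if anything falls off the work surface, if the arm or the gripper's body presses on something with over 40 N, if the wrist force passes 120 N, or if a joint passes its speed limit or range.

## Working session

There is one attempt and no reset: what is moved stays moved. The work goes in short steps, Python scripts to look and compute and a tool call to move; the robot and the scene stay as the last step left them, time stands still between calls to the robot, and variables do not carry over. Pictures are saved under pics/ and viewed, about 12 in all and at most 16, crops included, and the job is handed in when it is done.

Besides the shell and the picture viewer there is one more tool, called after "Call:" as name([rows], argument=value, ...), one row to a line, values as JSON. move_arm: Moves the arm, as the interface text tells. Its arguments: {"type":"object","properties":{"deltas":{"type":"array"},"claw":{"type":"number"},"newtons":{"type":"number"}},"required":["deltas"]}

```bash
ls; mkdir -p pics; python3 - <<'E'
from workcell import *
import cv2
o=get_obs();print({k:o[k] for k in('time','ee_pos','tcp_rot','opening')},grip_point_offset)
for n in('top','side'):
    c=camera(n);cv2.imwrite(f'pics/{n}0.png',c['color']);print(n,c['T'].round(3).tolist(),c['fx'])
E
```

```text
pics
{'time': 0.0, 'ee_pos': array([ 0.22357103, -0.50225024,  0.23056762]), 'tcp_rot': array([-9.00787590e+01, -1.13640680e-03, -1.56001683e+02]), 'opening': 0.08541070325000123} 0.0187
top [[0.007, -0.997, 0.071, 0.462], [-1.0, -0.007, 0.002, 0.074], [-0.002, -0.071, -0.997, 1.365], [0.0, 0.0, 0.0, 1.0]] 462.0051406598114
side [[-0.692, -0.436, 0.575, -0.064], [-0.721, 0.418, -0.552, 0.675], [-0.0, -0.797, -0.604, 0.732], [0.0, 0.0, 0.0, 1.0]] 460.1348940736948
```

View pics/top0.png

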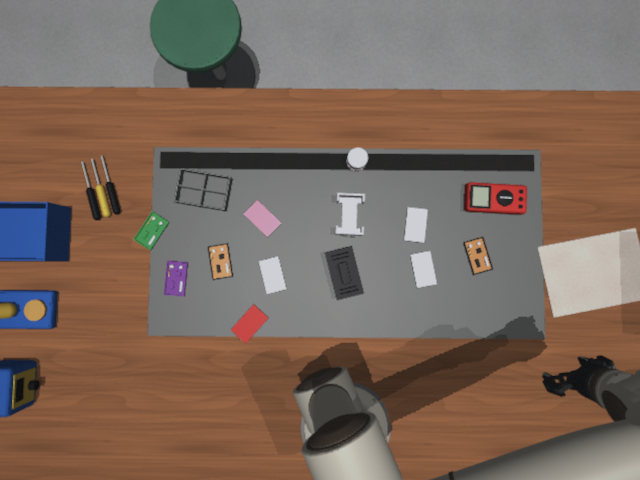

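The picture shows two tan boards at (220,261) and (478,255), and sheets at (272,275), (424,269) and (416,225). The housing is at (350,214) and the cover at (344,272). Board_c seems to be absent.

```bash
cat > h.py <<'E'
from workcell import *
import cv2, numpy as np
from scipy.spatial.transform import Rotation as R
def pt(c,u,v,z):
    d=c['T'][:3,:3]@np.array([(u-c['cx'])/c['fx'],(v-c['cy'])/c['fy'],1]); o=c['T'][:3,3]
    return o+d*(z-o[2])/d[2]
def rect(c,mask,z,amin=150):
    "min-area rectangles of mask blobs, in world: x,y,yaw of long side,L,W (mm)"
    out=[]
    for k in cv2.findContours(mask.astype(np.uint8),cv2.RETR_EXTERNAL,cv2.CHAIN_APPROX_NONE)[0]:
        if cv2.contourArea(k)<amin: continue
        p=np.array([pt(c,u,v,z)[:2] for u,v in k[:,0]])*1000
        (x,y),(w,h),a=cv2.minAreaRect(p.astype(np.float32))
        if w<h: w,h,a=h,w,a+90
        out.append([round(float(t),1) for t in(x,y,(a+90)%180-90,w,h)]+[k[:,0].mean(0).round().tolist()])
    return out
def masks(c):
    i=c['color'].astype(int);b,g,r=i[...,0],i[...,1],i[...,2]
    hsv=cv2.cvtColor(c['color'],cv2.COLOR_BGR2HSV);H,S,V=[hsv[...,k] for k in range(3)]
    return dict(white=(S<40)&(V>170),tan=(H>8)&(H<22)&(S>80)&(V>120),dark=(V<55))
def go(x,y,z,yaw=None,o=None):
    "delta (tool axes, TCP target) to world x,y,z mm; yaw = world dir (deg) of jaw axis"
    o=o or get_obs();Rm=R.from_euler('xyz',o['tcp_rot'],degrees=True).as_matrix()
    d=Rm.T@(np.array([x,y,z])/1000-o['ee_pos'])
    zt=Rm[:,2];cur=np.degrees(np.arctan2(zt[1],zt[0]))
    t=0 if yaw is None else -((yaw-cur+90)%180-90)
    print('delta',d.round(4),'turn',round(t,2),'dist',np.linalg.norm(d).round(3),'jaw now',cur.round(1),'t',o['time'])
E
python3 - <<'E'
from h import *
c=camera('top');m=masks(c);w=np.zeros((480,640),bool);w[145:340,150:545]=1
for n,z in(('white',.005),('tan',.008),('dark',.05)):
    print(n,*rect(c,m[n]&w,z),sep='\n ')
s=c['color'][170:310,200:500];cv2.imwrite('pics/crop0.png',cv2.resize(s,None,fx=2.6,fy=2.6,interpolation=cv2.INTER_CUBIC))
r=c['range_z'];
for u,v in((350,214),(341,200),(344,272),(344,255),(424,269),(220,261)):
    d=r[v,u];print(u,v,(c['T']@[(u-c['cx'])/c['fx']*d,(v-c['cy'])/c['fy']*d,d,1])[:3].round(3))
o=get_obs();print(R.from_euler('xyz',o['tcp_rot'],degrees=True).as_matrix().round(2))
w=camera('wrist');print(w['fx'],w['T'].round(3).tolist())
E
```

```text
white
 [435.6, 217.1, 15.0, 100.3, 60.4, [272.0, 275.0]]
 [454.8, -226.0, 10.9, 98.9, 59.5, [423.0, 269.0]]
 [586.1, -204.7, -6.3, 99.1, 59.3, [416.0, 224.0]]
 [618.0, -11.1, -1.5, 121.7, 80.7, [350.0, 210.0]]
 [672.2, -398.0, -1.0, 48.8, 38.6, [480.0, 196.0]]
 [787.2, -33.1, -45.1, 57.6, 57.4, [357.0, 157.0]]
tan
 [254.1, 14.5, -89.6, 527.2, 5.7, [341.0, 338.0]]
 [252.6, 439.2, -89.6, 258.3, 8.6, [194.0, 338.0]]
 [474.5, 370.7, 9.9, 94.6, 54.3, [220.0, 262.0]]
 [496.3, -386.1, 16.3, 94.3, 53.4, [479.0, 257.0]]
 [674.9, -1.9, -89.6, 1175.9, 295.5, [358.0, 159.0]]
dark
 [763.9, -292.1, 89.9, 487.4, 45.0, [450.0, 162.0]]
 [764.6, 268.2, 89.8, 540.9, 45.6, [254.0, 160.0]]
350 214 [ 0.616 -0.011  0.005]
341 200 [0.657 0.016 0.008]
344 272 [0.446 0.009 0.067]
344 255 [0.494 0.008 0.043]
424 269 [ 0.455 -0.229  0.004]
220 261 [0.475 0.371 0.005]
[[-0.91 -0.    0.41]
 [-0.41  0.   -0.91]
 [ 0.   -1.   -0.  ]]
430.3648544575694 [[0.407, -0.874, -0.264, 0.29], [-0.913, -0.39, -0.118, -0.472], [0.0, 0.289, -0.957, 0.373], [0.0, 0.0, 0.0, 1.0]]
```

View pics/crop0.png

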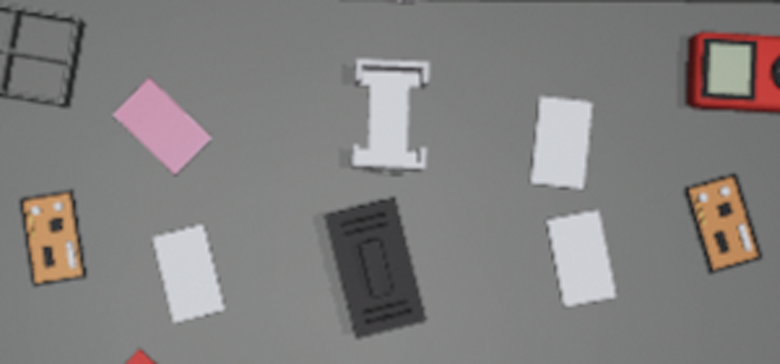

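There are only two boards and three sheets on the bench. I start with the sheet at (586,-205).

```bash
python3 - <<'E'
from h import *
go(586,-205,160,83.7)
E
```

```text
delta [-0.452   0.0709 -0.1242] turn 30.29 dist 0.474 jaw now -66.0 t 0.2
```

Call:
move_arm([
  [[-0.226,0.035,-0.062,30.3],[-0.226,0.035,-0.062,30.3],[-0.226,0.035,-0.062,30.3],[-0.226,0.035,-0.062,30.3],[-0.226,0.035,-0.062,30.3]],
])

```text
time: 0.7
ee_pos: [0.406, -0.3525, 0.196]
tcp_rot: [-90.0, 0.0, 173.4]
wrist_force: [0.2, -0.6, -0.7]
opening: 0.0852
```

```bash
python3 - <<'E'
from h import *
go(586,-205,160,83.7)
E
```

```text
delta [-0.1619  0.036  -0.1672] turn -0.27 dist 0.235 jaw now -96.6 t 0.7
```

Call:
move_arm([
  [[-0.162,0.036,-0.167,0],[-0.162,0.036,-0.167,0],[-0.162,0.036,-0.167,0],[-0.162,0.036,-0.167,0],[-0.162,0.036,-0.167,0]],
], claw=0.076)

```text
time: 1.2
ee_pos: [0.586, -0.2033, 0.1593]
tcp_rot: [-90.0, -0.0, 173.8]
wrist_force: [-0.3, -0.7, 0.2]
opening: 0.0758
```

```bash
cat >> h.py <<'E'
def look(z=.005,n='white',save=None):
    c=camera('wrist')
    for r in rect(c,masks(c)[n],z,1500): print(r)
    if save: cv2.imwrite(save,c['color'])
    return c
E
python3 - <<'E'
from h import *
look(save='pics/w1.png')
go(586,-205,60,83.7)
E
```

```text
[455.0, -226.9, 11.0, 100.4, 59.7, [360.0, 379.0]]
[585.9, -205.9, -6.2, 97.3, 58.0, [330.0, 216.0]]
[596.4, -9.3, -18.3, 150.1, 67.5, [41.0, 242.0]]
[667.0, -401.7, -2.9, 61.3, 40.2, [611.0, 64.0]]
delta [0.0019 0.0977 0.0048] turn 0.22 dist 0.098 jaw now -96.1 t 1.25
```

View pics/w1.png

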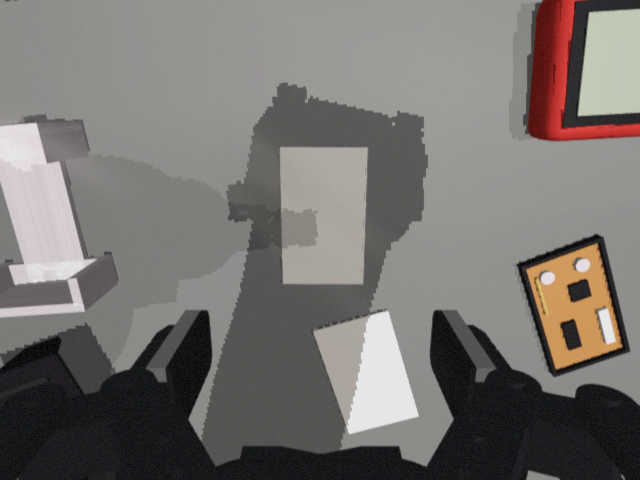

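Call:
move_arm([
  [[0,0.06,0.001,0],[0,0.12,0.002,0],[0,0.12,0.002,0],[0,0.12,0.002,0]],
])

```text
time: 1.65
ee_pos: [0.5817, -0.2069, 0.0361]
tcp_rot: [-90.1, -0.4, 173.7]
wrist_force: [0.2, -0.7, 0.2]
opening: 0.0762
```

```bash
python3 - <<'E'
from h import *
go(586,-205.7,-5,83.7);print(get_obs()['ee_pos'])
E
```

```text
delta [-0.0044  0.0411 -0.0016] turn 0.0 dist 0.041 jaw now -96.3 t 1.65
[ 0.58168746 -0.20685182  0.03612078]
```

Call:
move_arm([
  [[-0.002,0.022,-0.001,0],[-0.002,0.034,-0.001,0],[-0.002,0.041,-0.001,0],[-0.002,0.041,-0.001,0]],
])

```text
time: 2.05
ee_pos: [0.5859, -0.2069, -0.0008]
tcp_rot: [-90.0, -0.0, 173.7]
wrist_force: [0.1, 0.5, 0.2]
opening: 0.0758
```

Call:
move_arm([
  [[0,0,0,0],[0,0,0,0],[0,0,0,0],[0,0,0,0],[0,0,0,0]],
], claw=0.05, newtons=30)

```text
time: 2.55
ee_pos: [0.5877, -0.2071, 0.002]
tcp_rot: [-90.0, 0.2, 173.7]
wrist_force: [0.0, 1.5, 8.2]
opening: 0.0502
```

```bash
python3 - <<'E'
from h import *
c=look(save='pics/w2.png');print(get_obs()['ee_pos'],get_obs()['wrist_force'])
E
```

```text
[555.1, -202.0, 83.6, 59.1, 36.0, [324.0, 408.0]]
[615.9, -208.9, 83.7, 59.1, 38.4, [326.0, 241.0]]
[ 0.58767847 -0.20714128  0.00199825] [0.39434956 1.35296399 9.32555676]
```

View pics/w2.png

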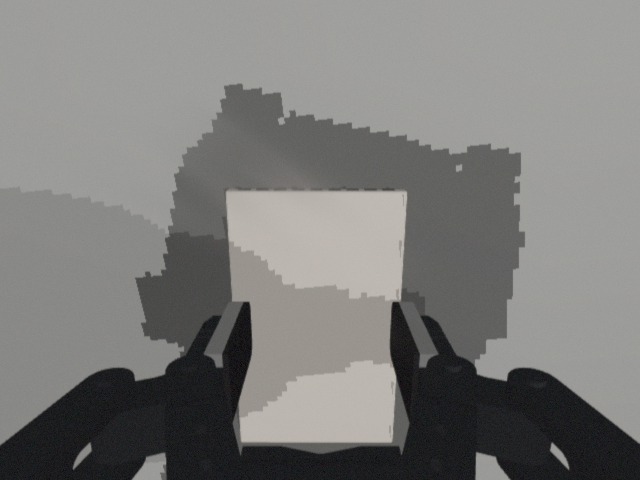

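The picture shows the fingers resting on top of the sheet, so they were too high by a few millimetres. I'll reopen and go lower.

Call:
move_arm([
  [[0,-0.015,0,0],[0,-0.015,0,0],[0,-0.015,0,0],[0,-0.015,0,0]],
], claw=0.07)

```text
time: 3.0
ee_pos: [0.5861, -0.2069, 0.0142]
tcp_rot: [-90.0, -0.0, 173.7]
wrist_force: [0.9, -0.8, -0.0]
opening: 0.0698
```

```bash
python3 - <<'E'
from h import *
look();go(585.8,-205.6,-4,83.7)
E
```

```text
[554.0, -202.1, 83.7, 58.8, 33.9, [325.0, 385.0]]
[615.3, -208.9, 82.9, 59.2, 40.0, [325.0, 230.0]]
delta [ 0.0003  0.0179 -0.0013] turn -0.01 dist 0.018 jaw now -96.3 t 3.05
```

Call:
move_arm([
  [[0,0.018,-0.001,0],[0,0.018,-0.001,0],[0,0.018,-0.001,0],[0,0.018,-0.001,0],[0,0.018,-0.001,0]],
])

```text
time: 3.55
ee_pos: [0.5866, -0.2061, -0.003]
tcp_rot: [-90.0, 0.0, 173.7]
wrist_force: [0.1, 0.2, -0.2]
opening: 0.0703
```

Call:
move_arm([
  [[0,0,0,0],[0,0,0,0],[0,0,0,0],[0,0,0,0],[0,0,0,0]],
], claw=0.05, newtons=30)

```text
time: 4.05
ee_pos: [0.5867, -0.2061, -0.0028]
tcp_rot: [-90.0, 0.1, 173.7]
wrist_force: [-1.2, 0.0, 6.5]
opening: 0.0584
```

Call:
move_arm([
  [[0,-0.05,0,0],[0,-0.1,0,0],[0,-0.1,0,0],[0,-0.1,0,0]],
])

```text
time: 4.45
ee_pos: [0.5871, -0.2062, 0.0979]
tcp_rot: [-90.0, 0.2, 173.7]
wrist_force: [0.4, 0.5, -0.6]
opening: 0.0585
```

```bash
python3 - <<'E'
from h import *
c=look(.1);print(get_obs()['opening'],get_obs()['ee_pos']);go(616,-11,110,88.5)
E
```

```text
[614.4, -227.7, -21.3, 39.6, 27.9, [371.0, 249.0]]
0.05855104228764372 [ 0.5862839  -0.20594075  0.09616209]
delta [-0.0081 -0.0139 -0.197 ] turn -4.8 dist 0.198 jaw now -96.3 t 4.5
```

```bash
cat >> h.py <<'E'
def cloud(c):
    v,u=np.mgrid[:480,:640];d=c['range_z']
    P=np.stack([(u-c['cx'])/c['fx']*d,(v-c['cy'])/c['fy']*d,d],-1)@c['T'][:3,:3].T+c['T'][:3,3]
    P[d==0]=9
    return P*1000
def zrect(c,x0,x1,y0,y1,z0,z1):
    P=cloud(c);m=(P[...,0]>x0)&(P[...,0]<x1)&(P[...,1]>y0)&(P[...,1]<y1)&(P[...,2]>z0)&(P[...,2]<z1)
    Q=P[m];(x,y),(w,h),a=cv2.minAreaRect(Q[:,:2].astype(np.float32))
    if w<h:w,h,a=h,w,a+90
    print('zrect',round(x,1),round(y,1),'yaw',round((a+90)%180-90,2),round(w,1),round(h,1),len(Q),'medz',np.median(Q[:,2]).round(1));return Q
E
python3 - <<'E'
from h import *
c=camera('top')
zrect(c,530,700,-80,60,40,60)   # housing rim top
zrect(c,530,700,-80,60,35,60)
zrect(c,350,530,-80,80,32,55)   # cover plate
zrect(c,350,530,-80,80,58,80)
s=c['color'][180:245,305:395];cv2.imwrite('pics/h.png',cv2.resize(s,None,fx=8,fy=8,interpolation=cv2.INTER_CUBIC))
m=masks(c);w=np.zeros((480,640),bool);w[185:243,325:375]=1
print(rect(c,(m['white'])&w,.048))
E
```

```text
zrect 611.7 -5.9 yaw -2.81 119.1 79.9 186 medz 47.3
zrect 611.7 -5.9 yaw -2.81 119.1 80.0 198 medz 46.8
zrect 442.9 9.2 yaw 14.42 139.7 79.6 1182 medz 41.7
zrect 442.7 9.5 yaw 14.28 59.5 24.0 186 medz 67.2
[[613.0, -8.2, -1.7, 117.0, 78.2, [350.0, 210.0]]]
```

View pics/h.png

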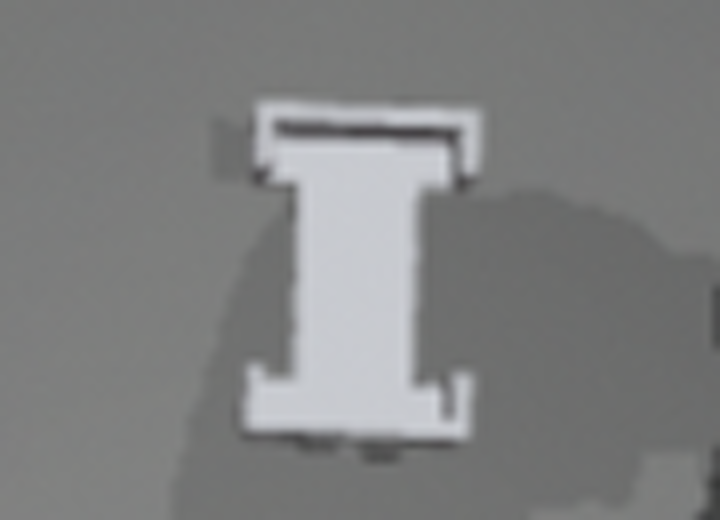

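```bash
python3 - <<'E'
from h import *
go(535,-8,160,87.5)
E
```

```text
delta [ 0.0723 -0.0647 -0.191 ] turn -3.81 dist 0.214 jaw now -96.3 t 4.55
```

Call:
move_arm([
  [[0.036,-0.05,-0.05,-3.8],[0.072,-0.065,-0.1,-3.8],[0.072,-0.065,-0.15,-3.8],[0.072,-0.065,-0.191,-3.8],[0.072,-0.065,-0.191,-3.8]],
])

```text
time: 5.05
ee_pos: [0.5344, -0.0125, 0.1606]
tcp_rot: [-90.4, -0.1, 178.5]
wrist_force: [1.1, -0.3, -0.9]
opening: 0.0587
```

Call:
move_arm([
  [[0,0,0,0],[0,0,0,0],[0,0,0,0]],
])

```text
time: 5.35
ee_pos: [0.5353, -0.0171, 0.1603]
tcp_rot: [-90.3, -0.1, 178.1]
wrist_force: [0.4, -1.1, -0.5]
opening: 0.0582
```

```bash
python3 - <<'E'
from h import *
c=camera('wrist');cv2.imwrite('pics/w3.png',c['color'])
Q=zrect(c,530,700,-80,60,43,53)
zrect(c,530,700,-80,60,46,53)
o=get_obs();print(o['ee_pos']);zrect(c,420,640,-80,80,120,200)
E
```

```text
zrect 615.3 -7.9 yaw -1.78 100.2 80.1 1424 medz 47.1
zrect 615.0 -7.9 yaw -1.78 99.6 80.1 1143 medz 47.3
[ 0.53531011 -0.01723584  0.16049591]
zrect 534.4 -17.3 yaw -1.95 101.0 86.1 51080 medz 167.5
```

View pics/w3.png

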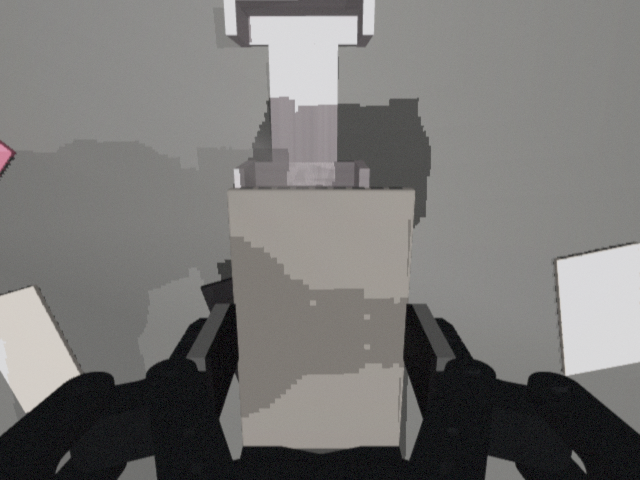

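```bash
python3 - <<'E'
from h import *
c=camera('wrist');Q=zrect(c,530,700,-80,60,44,53)
a=np.radians(-1.8);L=(Q[:,0]-613)*np.cos(a)+(Q[:,1]+8)*np.sin(a)
s=np.sort(L);i=np.argmax(np.diff(s));print(s[0],s[i],s[i+1],s[-1],'centre',613+(s[i]+s[i+1])/2)
go(613+(s[i]+s[i+1])/2,-7.9,100,88.2)
E
```

```text
zrect 615.3 -7.9 yaw -1.88 100.0 80.1 1356 medz 47.1
-47.73709381627837 -36.6860835574564 34.8619498145529 52.31838445860559 centre 612.0879331285482
delta [-0.0764  0.0606 -0.0116] turn -0.15 dist 0.098 jaw now -91.9 t 5.45
```

Call:
move_arm([
  [[-0.04,0,-0.012,0],[-0.077,0.03,-0.012,0],[-0.077,0.061,-0.012,0],[-0.077,0.061,-0.012,0],[-0.077,0.061,-0.012,0]],
])

```text
time: 5.95
ee_pos: [0.6121, -0.0123, 0.1005]
tcp_rot: [-90.6, -0.1, 178.6]
wrist_force: [0.6, -0.4, 0.7]
opening: 0.0588
```

Call:
move_arm([
  [[0,0,0,0],[0,0,0,0],[0,0,0,0]],
])

```text
time: 6.25
ee_pos: [0.613, -0.0117, 0.1022]
tcp_rot: [-90.6, 0.1, 178.7]
wrist_force: [-0.0, 0.4, -0.3]
opening: 0.0579
```

```bash
python3 - <<'E'
from h import *
c=camera('wrist');zrect(c,540,680,-80,60,95,120);print(get_obs()['ee_pos']);go(613,-7.9,5,88.2)
E
```

```text
zrect 612.0 -12.0 yaw -1.25 101.3 86.1 46102 medz 109.3
[ 0.61293381 -0.01158203  0.10179072]
delta [ 0.0002  0.0968 -0.0027] turn 0.51 dist 0.097 jaw now -91.3 t 6.3
```

Call:
move_arm([
  [[0,0.02,-0.003,0.5],[0,0.045,-0.003,0.5],[0,0.06,-0.003,0.5],[0,0.06,-0.003,0.5],[0,0.06,-0.003,0.5]],
])

```text
time: 6.8
ee_pos: [0.6125, -0.0115, 0.0408]
tcp_rot: [-90.8, -0.0, 178.6]
wrist_force: [-0.7, 3.0, -0.4]
opening: 0.0588
```

```bash
python3 - <<'E'
from h import *
c=camera('wrist');zrect(c,540,680,-80,60,51,70);print(get_obs()['ee_pos'],get_obs()['tcp_rot']);go(613,-7.9,4,88.2)
E
```

```text
zrect 612.1 -11.8 yaw 88.67 86.4 23.4 3705 medz 61.5
[ 0.61277942 -0.01151195  0.04134111] [-9.07738212e+01  1.80481259e-02  1.78612978e+02]
delta [-0.0001  0.0374 -0.0031] turn 0.41 dist 0.038 jaw now -91.4 t 6.85
```

```bash
python3 - <<'E'
from h import *
o=get_obs();print(o['q'],o['joint_efforts'],o['wrist_force'],o['torque'])
E
```

```text
[ -1.43609245  14.02506473  -0.70076881  75.25678112   0.77383638
 179.95092488] [ -2.01062679 -61.37660265  46.49401546  -0.58700765  -0.97593896
  -0.20448193] [-1.71137423  4.03237949 -0.55633277] [ 0.74303721  0.20201892 -0.19069312]
```

Call:
move_arm([
  [[0,-0.02,-0.004,0.4],[0,-0.02,-0.004,0.4],[0,-0.02,-0.004,0.4],[0,-0.02,-0.004,0.4]],
])

```text
time: 7.25
ee_pos: [0.6126, -0.0118, 0.0603]
tcp_rot: [-90.9, -0.0, 178.5]
wrist_force: [-0.4, 0.2, 0.0]
opening: 0.0582
```

```bash
python3 - <<'E'
from h import *
o=get_obs();print(o['q'],o['joint_efforts'],o['wrist_force']);go(613,-7.9,61,88.2)
E
```

```text
[ -1.51256134  13.59231778   0.89643994  77.30807599   0.87444154
 179.93955111] [ 1.42080866e-03 -6.24797773e+01  4.74520576e+01 -1.94004877e-02
  4.49340348e-02 -9.57446573e-04] [-0.44851236  0.16824102  0.01782137]
delta [-0.0003 -0.0007 -0.0039] turn 0.35 dist 0.004 jaw now -91.5 t 7.25
```

Joint 6 is at its 180° limit, which explains the offset. I'll turn the tool a half turn back, well above the housing.

Call:
move_arm([
  [[0,-0.02,-0.004,-8],[0,-0.045,-0.004,-16],[0,-0.045,-0.004,-24],[0,-0.045,-0.004,-32],[0,-0.045,-0.004,-40]],
])

```text
time: 7.75
ee_pos: [0.6126, -0.0085, 0.105]
tcp_rot: [-90.7, 0.5, -141.1]
wrist_force: [-0.5, -0.1, 0.2]
opening: 0.0585
```

Call:
move_arm([
  [[0,0,0,-8.5],[0,0,0,-17],[0,0,0,-25.5],[0,0,0,-34],[0,0,0,-42.5]],
])

```text
time: 8.25
ee_pos: [0.6125, -0.0085, 0.1047]
tcp_rot: [-90.2, 0.9, -98.6]
wrist_force: [0.1, -0.8, 0.5]
opening: 0.0583
```

Call:
move_arm([
  [[0,0,0,-8.5],[0,0,0,-17],[0,0,0,-25.5],[0,0,0,-34],[0,0,0,-42.5]],
])

```text
time: 8.75
ee_pos: [0.6125, -0.0085, 0.1047]
tcp_rot: [-89.5, 0.8, -56.1]
wrist_force: [0.2, -0.6, -0.2]
opening: 0.0584
```

Call:
move_arm([
  [[0,0,0,-8.5],[0,0,0,-17],[0,0,0,-25.5],[0,0,0,-34],[0,0,0,-42.5]],
])

```text
time: 9.25
ee_pos: [0.6125, -0.0085, 0.1048]
tcp_rot: [-89.2, 0.2, -13.6]
wrist_force: [0.1, -0.0, 0.6]
opening: 0.0585
```

```bash
python3 - <<'E'
from h import *
o=get_obs();print(o['q'],o['ee_pos'],o['tcp_rot']);go(613,-7.9,61,88.2)
c=camera('wrist');zrect(c,540,680,-80,60,95,130)
E
```

```text
[-1.20268095 12.9465944   5.06314202 82.1775602   0.87902648 12.3985948 ] [ 0.61246838 -0.00848482  0.10475556] [-89.15457022   0.24831985 -13.5999117 ]
delta [0.0006 0.0438 0.    ] turn -11.8 dist 0.044 jaw now 76.4 t 9.25
zrect 611.8 -8.8 yaw -13.84 100.9 86.2 47606 medz 111.9
```

Call:
move_arm([
  [[0,0.01,0,-8],[0,0.02,0,-11.8],[0,0.044,0,-11.8],[0,0.044,0,-11.8],[0,0.044,0,-11.8]],
])

```text
time: 9.8
ee_pos: [0.6123, -0.0077, 0.0612]
tcp_rot: [-89.1, 0.1, -2.3]
wrist_force: [0.5, -0.8, -0.0]
opening: 0.0584
```

```bash
python3 - <<'E'
from h import *
o=get_obs();print(o['q'],o['ee_pos'],o['tcp_rot'])
go(612.6,-7.7,4,88.2)
c=camera('wrist');zrect(c,540,680,-80,60,55,90)
E
```

```text
[-1.13505426 13.59733692  1.00664679 77.49927758  0.88762699  1.12329079] [ 0.61225074 -0.00771463  0.06120157] [-89.11430707   0.10735065  -2.25821221]
delta [ 0.0005  0.0572 -0.0009] turn -0.46 dist 0.057 jaw now 87.7 t 9.8
zrect 611.9 -8.1 yaw -2.25 101.3 85.9 48408 medz 68.4
```

Call:
move_arm([
  [[0,0.015,0,-0.4],[0,0.03,0,-0.4],[0,0.045,-0.001,-0.4],[0,0.057,-0.001,-0.4],[0,0.057,-0.001,-0.4]],
])

```text
time: 10.35
ee_pos: [0.612, -0.0079, 0.0024]
tcp_rot: [-89.1, 0.1, -1.8]
wrist_force: [-0.3, -0.3, 0.0]
opening: 0.0587
```

Call:
move_arm([
  [[0,0,0,0],[0,0,0,0]],
])

```text
time: 10.55
ee_pos: [0.6127, -0.0078, 0.0044]
tcp_rot: [-89.1, 0.0, -1.8]
wrist_force: [0.3, -0.1, -0.4]
opening: 0.0583
```

Release and lift.

Call:
move_arm([
  [[0,0,0,0],[0,0,0,0],[0,0,0,0]],
], claw=0.072)

```text
time: 10.85
ee_pos: [0.6128, -0.0078, 0.0047]
tcp_rot: [-89.1, -0.0, -1.8]
wrist_force: [0.3, 0.3, 0.3]
opening: 0.0723
```

Call:
move_arm([
  [[0,-0.03,0,0],[0,-0.08,0,0],[0,-0.13,0,0],[0,-0.13,0,0]],
])

```text
time: 11.25
ee_pos: [0.6155, -0.01, 0.1427]
tcp_rot: [-89.1, -0.6, -1.8]
wrist_force: [0.1, 1.2, 0.2]
opening: 0.0721
```

```bash
python3 - <<'E'
from h import *
c=camera('wrist');zrect(c,540,680,-50,40,8,15)
c=camera('top');m=masks(c);w=np.zeros((480,640),bool);w[145:332,150:545]=1
for n,z in(('white',.005),('tan',.008)): print(n,*rect(c,m[n]&w,z),sep='\n ')
o=get_obs();print(o['ee_pos'],o['q']);go(496.3,-386.1,130,16.3+90)
E
```

```text
zrect 609.0 -7.8 yaw -1.79 113.0 79.9 14047 medz 10.3
white
 [434.6, 217.6, 14.8, 98.1, 57.5, [272.0, 275.0]]
 [455.1, -226.8, 10.9, 98.2, 56.6, [423.0, 269.0]]
 [464.5, -83.4, -0.5, 381.7, 100.8, [375.0, 266.0]]
 [727.8, -86.5, 86.4, 101.7, 83.4, [375.0, 177.0]]
 [686.4, -159.7, -2.3, 180.2, 30.3, [400.0, 191.0]]
 [688.5, -13.9, -1.6, 180.0, 32.4, [351.0, 190.0]]
tan
 [474.5, 370.9, 9.9, 94.6, 53.7, [220.0, 261.0]]
 [496.3, -386.1, 16.3, 93.6, 53.4, [479.0, 256.0]]
 [798.4, -1.2, -89.6, 1175.9, 48.5, [343.0, 147.0]]
[ 0.61350758 -0.00987543  0.13624586] [-1.33702055 12.68566291  8.22753397 85.3710587   0.89312874  0.41618707]
delta [-0.1057  0.     -0.3797] turn -18.05 dist 0.394 jaw now 88.2 t 11.35
```

Call:
move_arm([
  [[-0.013,0,-0.047,-8],[-0.026,0,-0.095,-16],[-0.039,0,-0.142,-18],[-0.053,0,-0.19,-18],[-0.066,0,-0.237,-18]],
])

```text
time: 11.85
ee_pos: [0.5379, -0.2461, 0.1291]
tcp_rot: [-89.1, -0.2, 16.3]
wrist_force: [1.4, -0.6, -0.5]
opening: 0.0721
```

```bash
python3 - <<'E'
from h import *
go(496.3,-386.1,130,106.3)
E
```

```text
delta [-0.0791 -0.0031 -0.1227] turn -0.04 dist 0.146 jaw now 106.3 t 11.85
```

Call:
move_arm([
  [[-0.026,-0.002,-0.04,0],[-0.053,-0.002,-0.08,0],[-0.079,-0.002,-0.123,0],[-0.079,-0.002,-0.123,0],[-0.079,-0.002,-0.123,0]],
])

```text
time: 12.35
ee_pos: [0.4969, -0.3855, 0.1287]
tcp_rot: [-89.0, -0.2, 16.1]
wrist_force: [0.1, 0.6, 0.5]
opening: 0.0721
```

```bash
python3 - <<'E'
from h import *
look(.008,'tan');print(get_obs()['ee_pos']);go(496.3,-386.1,40,106.3)
E
```

```text
[493.7, -387.2, 16.9, 91.5, 52.5, [313.0, 234.0]]
[ 0.49746779 -0.38452696  0.12910847]
delta [-0.0019  0.0891 -0.0027] turn -0.09 dist 0.089 jaw now 106.2 t 12.4
```

```bash
python3 - <<'E'
from h import *
go(495.2,-386.5,30,106.5)
go(495.2,-386.5,-2,106.5)
E
```

```text
delta [-0.0031  0.0991 -0.003 ] turn -0.29 dist 0.099 jaw now 106.2 t 12.4
delta [-0.0032  0.1311 -0.0035] turn -0.29 dist 0.131 jaw now 106.2 t 12.4
```

Call:
move_arm([
  [[-0.003,0.04,-0.003,-0.3],[-0.003,0.08,-0.003,-0.3],[-0.003,0.11,-0.003,-0.3],[-0.003,0.131,-0.0035,-0.3],[-0.003,0.131,-0.0035,-0.3]],
])

```text
time: 12.9
ee_pos: [0.4949, -0.384, -0.0043]
tcp_rot: [-88.8, -0.1, 16.7]
wrist_force: [-0.1, 0.3, 0.1]
opening: 0.0719
```

Call:
move_arm([
  [[0,0,0,0],[0,0,0,0],[0,0,0,0],[0,0,0,0],[0,0,0,0]],
], claw=0.05)

```text
time: 13.4
ee_pos: [0.4964, -0.3873, 0.0002]
tcp_rot: [-89.2, -0.3, 16.5]
wrist_force: [0.2, 0.3, 1.4]
opening: 0.0585
```

Call:
move_arm([
  [[0,-0.04,0,0],[0,-0.09,0,0],[0,-0.11,0,0],[0,-0.11,0,0],[0,-0.11,0,0]],
])

```text
time: 13.9
ee_pos: [0.4962, -0.3889, 0.1095]
tcp_rot: [-89.2, -0.3, 16.5]
wrist_force: [-0.4, 0.6, -0.7]
opening: 0.0585
```

```bash
python3 - <<'E'
from h import *
print(get_obs()['ee_pos'],get_obs()['opening']);go(612.5,-7.7,110,88.2)
c=camera('wrist');zrect(c,430,560,-460,-320,105,140)
E
```

```text
[ 0.49616936 -0.38888864  0.10945883] 0.05846032896074902
delta [0.22   0.0054 0.3323] turn 18.34 dist 0.399 jaw now 106.5 t 13.9
zrect 495.2 -389.2 yaw 16.56 101.8 86.2 49660 medz 113.1
```

Call:
move_arm([
  [[0.025,0,0.037,4],[0.05,0,0.075,8],[0.075,0,0.112,12],[0.1,0,0.15,16],[0.125,0,0.188,18.3]],
])

```text
time: 14.45
ee_pos: [0.5618, -0.171, 0.111]
tcp_rot: [-89.1, 0.2, -1.9]
wrist_force: [1.5, 0.1, -0.5]
opening: 0.0585
```

```bash
python3 - <<'E'
from h import *
go(613,-7.7,110,88.2)
E
```

```text
delta [0.0457 0.0035 0.1649] turn -0.13 dist 0.171 jaw now 88.1 t 14.45
```

Call:
move_arm([
  [[0.015,0.004,0.045,0],[0.03,0.004,0.09,0],[0.045,0.004,0.135,0],[0.046,0.004,0.165,0],[0.046,0.004,0.165,0]],
])

```text
time: 14.95
ee_pos: [0.6128, -0.0057, 0.1092]
tcp_rot: [-89.1, 0.2, -1.5]
wrist_force: [-0.6, -0.6, -1.4]
opening: 0.0587
```

Call:
move_arm([
  [[0,0.04,0,0],[0,0.04,0,0],[0,0.04,0,0],[0,0.04,0,0]],
])

```text
time: 15.35
ee_pos: [0.6137, -0.0095, 0.0726]
tcp_rot: [-89.1, -0.0, -1.8]
wrist_force: [1.1, -0.3, -0.0]
opening: 0.0583
```

```bash
python3 - <<'E'
from h import *
print(get_obs()['ee_pos'],get_obs()['tcp_rot']);go(613,-7.7,12.5,88.2)
c=camera('wrist');zrect(c,540,690,-80,60,60,95)
E
```

```text
[ 0.6137075  -0.00947726  0.07262881] [-8.91112413e+01 -2.75961690e-02 -1.80176546e+00]
delta [-0.0008  0.0601  0.0008] turn -0.0 dist 0.06 jaw now 88.2 t 15.35
zrect 612.4 -9.6 yaw -1.83 101.2 85.9 47815 medz 76.2
```

Call:
move_arm([
  [[0,0.005,0.0015,0],[0,0.02,0.0015,0],[0,0.04,0.001,0],[0,0.059,0.001,0],[0,0.059,0.001,0]],
])

```text
time: 15.9
ee_pos: [0.6126, -0.0069, 0.0098]
tcp_rot: [-89.1, 0.1, -1.7]
wrist_force: [-0.2, -0.2, -0.9]
opening: 0.0584
```

Call:
move_arm([
  [[0,0,0,0],[0,0,0,0]],
])

```text
time: 16.1
ee_pos: [0.6134, -0.0069, 0.0125]
tcp_rot: [-89.1, 0.0, -1.8]
wrist_force: [0.7, 0.7, -0.1]
opening: 0.0587
```

Release, lift and go for the right sheet at (455,-227).

Call:
move_arm([
  [[0,0,0,0],[0,0,0,0],[0,0,0,0]],
], claw=0.072)

```text
time: 16.4
ee_pos: [0.6136, -0.0069, 0.0128]
tcp_rot: [-89.1, -0.0, -1.7]
wrist_force: [-0.8, -0.4, 0.7]
opening: 0.072
```

Call:
move_arm([
  [[0,-0.03,0,0],[0,-0.08,0,0],[0,-0.12,0,0],[0,-0.12,0,0],[0,-0.12,0,0]],
])

```text
time: 16.9
ee_pos: [0.6141, -0.0088, 0.1338]
tcp_rot: [-89.1, -0.1, -1.8]
wrist_force: [-0.9, -0.3, -0.8]
opening: 0.0723
```

```bash
python3 - <<'E'
from h import *
c=camera('wrist');zrect(c,540,680,-45,40,14,25);print(rect(c,masks(c)['tan'],.019,1500))
print(get_obs()['ee_pos'])
go(455,-226.8,120,101)
c=camera('top');m=masks(c);w=np.zeros((480,640),bool);w[145:332,150:545]=1
for n,z in(('white',.005),('tan',.008)): print(n,*rect(c,m[n]&w,z)[:4],sep='\n ')
E
```

```text
zrect 606.8 -7.0 yaw -1.7 117.7 78.5 12737 medz 15.4
[[611.3, -7.0, -1.8, 90.9, 52.3, [321.0, 226.0]]]
[ 0.61344684 -0.0087507   0.13228529]
delta [-0.1517  0.0089 -0.223 ] turn -12.75 dist 0.27 jaw now 88.2 t 16.95
white
 [434.6, 217.6, 14.8, 98.1, 57.5, [272.0, 275.0]]
 [455.1, -226.8, 10.9, 98.2, 56.6, [423.0, 269.0]]
 [466.0, -81.2, -0.4, 384.5, 101.5, [374.0, 266.0]]
 [686.4, -155.8, -2.2, 173.7, 29.9, [399.0, 191.0]]
tan
 [474.5, 370.6, 9.9, 94.6, 54.2, [220.0, 261.0]]
 [798.4, -1.2, -89.6, 1175.9, 48.5, [345.0, 147.0]]
```

Call:
move_arm([
  [[-0.027,0.009,-0.04,-6],[-0.054,0.009,-0.08,-12],[-0.081,0.009,-0.12,-12.8],[-0.108,0.009,-0.16,-12.8],[-0.135,0.009,-0.2,-12.8]],
])

```text
time: 17.5
ee_pos: [0.4704, -0.2052, 0.1188]
tcp_rot: [-89.1, -0.1, 11.1]
wrist_force: [1.1, 0.4, 0.2]
opening: 0.0723
```

Call:
move_arm([
  [[-0.01,0,-0.026,0],[-0.01,0,-0.026,0],[-0.01,0,-0.026,0]],
])

```text
time: 17.8
ee_pos: [0.4668, -0.2319, 0.1187]
tcp_rot: [-89.0, -0.1, 11.0]
wrist_force: [0.5, -0.4, -0.1]
opening: 0.0718
```

```bash
python3 - <<'E'
from h import *
look();print(get_obs()['ee_pos']);go(455.,-226.8,-4,101)
E
```

```text
[453.8, -227.2, 11.1, 98.5, 59.3, [324.0, 221.0]]
[ 0.46722461 -0.23127444  0.11893942]
delta [-0.0114  0.123   0.0047] turn 0.03 dist 0.124 jaw now 101.0 t 17.85
```

Call:
move_arm([
  [[-0.012,0.03,0.0045,0],[-0.012,0.07,0.0045,0],[-0.012,0.105,0.0045,0],[-0.012,0.122,0.0045,0],[-0.012,0.122,0.0045,0]],
])

```text
time: 18.35
ee_pos: [0.4537, -0.2257, -0.0048]
tcp_rot: [-88.9, 0.0, 11.2]
wrist_force: [-0.3, 0.4, -0.0]
opening: 0.0721
```

Call:
move_arm([
  [[0,0,0,0],[0,0,0,0]],
])

```text
time: 18.55
ee_pos: [0.4559, -0.2277, -0.0006]
tcp_rot: [-89.2, -0.3, 11.1]
wrist_force: [-0.2, -0.2, 0.7]
opening: 0.072
```

Call:
move_arm([
  [[0,0.003,0,0],[0,0.003,0,0],[0,0.003,0,0]],
])

```text
time: 18.85
ee_pos: [0.4551, -0.2278, -0.0046]
tcp_rot: [-89.1, -0.2, 11.0]
wrist_force: [-0.0, 0.4, -0.4]
opening: 0.072
```

Call:
move_arm([
  [[0,0,0,0],[0,0,0,0],[0,0,0,0],[0,0,0,0],[0,0,0,0]],
], claw=0.05)

```text
time: 19.35
ee_pos: [0.4555, -0.2283, -0.0042]
tcp_rot: [-89.2, -0.2, 11.0]
wrist_force: [-0.2, -1.3, 6.3]
opening: 0.0588
```

Call:
move_arm([
  [[0,-0.04,0,0],[0,-0.09,0,0],[0,-0.12,0,0],[0,-0.12,0,0],[0,-0.12,0,0]],
])

```text
time: 19.85
ee_pos: [0.4551, -0.2296, 0.115]
tcp_rot: [-89.1, -0.2, 11.0]
wrist_force: [0.5, 0.1, -0.8]
opening: 0.0587
```

```bash
python3 - <<'E'
from h import *
print(get_obs()['ee_pos'],get_obs()['opening']);go(613,-7.7,114,88.2)
c=camera('wrist');zrect(c,380,530,-300,-150,105,140)
E
```

```text
[ 0.45505928 -0.22956344  0.11503535] 0.05871923958641097
delta [0.1975 0.0046 0.1874] turn 12.85 dist 0.272 jaw now 101.1 t 19.85
zrect 454.8 -229.7 yaw 11.09 101.2 86.4 47702 medz 123.7
```

Call:
move_arm([
  [[0.036,0,0.034,5],[0.072,0,0.068,10],[0.108,0,0.102,12.9],[0.144,0.004,0.136,12.9],[0.17,0.004,0.16,12.9]],
])

```text
time: 20.4
ee_pos: [0.5912, -0.0372, 0.1113]
tcp_rot: [-89.1, 0.2, -1.8]
wrist_force: [1.0, -1.2, -0.0]
opening: 0.0588
```

Call:
move_arm([
  [[0.027,0,0.027,0],[0.027,0.03,0.027,0],[0.027,0.04,0.027,0],[0.027,0.04,0.027,0],[0.027,0.04,0.027,0]],
])

```text
time: 20.9
ee_pos: [0.6183, -0.0138, 0.0743]
tcp_rot: [-89.1, 0.1, -1.9]
wrist_force: [0.4, 0.6, -0.3]
opening: 0.0584
```

```bash
python3 - <<'E'
from h import *
print(get_obs()['ee_pos'],get_obs()['tcp_rot']);go(612.2,-7.7,16,88.2)
c=camera('wrist');zrect(c,540,690,-80,60,55,95)
E
```

```text
[ 0.61825164 -0.01380952  0.07430536] [-89.10966686   0.09036591  -1.90042655]
delta [-0.0062  0.0584  0.005 ] turn -0.1 dist 0.059 jaw now 88.1 t 20.9
zrect 617.7 -13.9 yaw -1.73 100.7 86.2 46781 medz 82.9
```

Correct laterally first, then descend.

Call:
move_arm([
  [[-0.006,0,0.0055,0],[-0.006,0,0.0055,0],[-0.006,0.02,0.0055,0],[-0.006,0.04,0.005,0],[-0.006,0.04,0.005,0]],
])

```text
time: 21.45
ee_pos: [0.6116, -0.0074, 0.0324]
tcp_rot: [-89.1, 0.2, -1.9]
wrist_force: [-1.2, -0.4, -1.0]
opening: 0.0589
```

```bash
python3 - <<'E'
from h import *
print(get_obs()['ee_pos'],get_obs()['wrist_force']);go(612.2,-7.7,16,88.2)
E
```

```text
[ 0.61157649 -0.00740899  0.03237117] [-1.17558918 -0.3612217  -0.95322823]
delta [ 0.0007  0.0164 -0.0005] turn -0.06 dist 0.016 jaw now 88.1 t 21.45
```

Call:
move_arm([
  [[0,0.01,0,0],[0,0.018,0,0],[0,0.018,0,0],[0,0.018,0,0]],
])

```text
time: 21.85
ee_pos: [0.6133, -0.0071, 0.0168]
tcp_rot: [-89.1, 0.0, -1.8]
wrist_force: [0.9, -0.6, 0.2]
opening: 0.0586
```

Call:
move_arm([
  [[0,0,0,0],[0,0,0,0],[0,0,0,0]],
], claw=0.072)

```text
time: 22.15
ee_pos: [0.6134, -0.0071, 0.0169]
tcp_rot: [-89.1, -0.0, -1.9]
wrist_force: [0.8, -0.2, 0.3]
opening: 0.072
```

Call:
move_arm([
  [[0,-0.03,0,0],[0,-0.08,0,0],[0,-0.13,0,0],[0,-0.13,0,0],[0,-0.13,0,0]],
])

```text
time: 22.65
ee_pos: [0.614, -0.0092, 0.1483]
tcp_rot: [-89.1, -0.2, -1.9]
wrist_force: [0.5, 0.6, -0.1]
opening: 0.0719
```

```bash
python3 - <<'E'
from h import *
c=camera('wrist');cv2.imwrite('pics/w4.png',c['color']);zrect(c,540,690,-45,40,16,30)
print(get_obs()['ee_pos'])
c=camera('top');m=masks(c);w=np.zeros((480,640),bool);w[145:332,150:300]=1
for n,z in(('white',.005),('tan',.008)): print(n,*rect(c,m[n]&w,z)[:4],sep='\n ')
go(474.5,370.6,150,99.9)
E
```

```text
zrect 606.6 -6.8 yaw -1.65 117.7 78.6 15686 medz 23.3
[ 0.61322062 -0.00916536  0.14649907]
white
 [434.7, 217.3, 14.8, 98.1, 56.9, [272.0, 275.0]]
tan
 [474.5, 370.9, 9.9, 94.6, 53.7, [220.0, 261.0]]
 [796.1, 364.2, -89.6, 445.2, 48.5, [218.0, 147.0]]
delta [-0.1504  0.0016  0.3751] turn -11.75 dist 0.404 jaw now 88.1 t 22.75
```

View pics/w4.png

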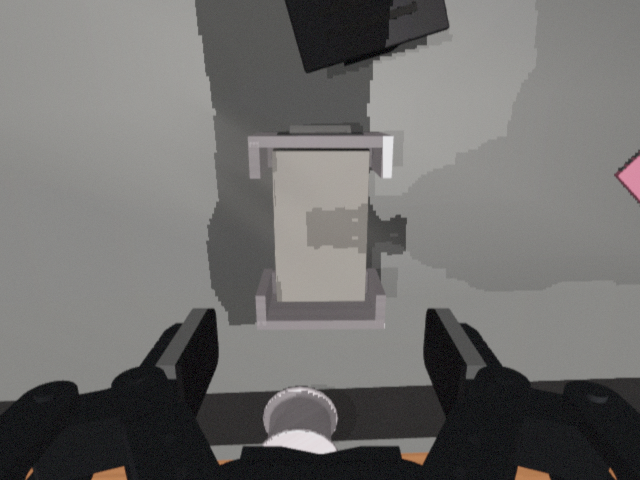

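The second sheet sits inside the housing at (322,225). Next is the left board.

Call:
move_arm([
  [[-0.018,0,0.045,-5],[-0.036,0,0.09,-10],[-0.054,0,0.135,-11.8],[-0.072,0,0.18,-11.8],[-0.09,0,0.225,-11.8]],
])

```text
time: 23.25
ee_pos: [0.5288, 0.22, 0.1483]
tcp_rot: [-89.2, -0.0, 9.9]
wrist_force: [0.4, 0.9, 0.1]
opening: 0.0719
```

```bash
python3 - <<'E'
from h import *
go(474.5,370.6,130,99.9)
E
```

```text
delta [-0.0275  0.0207  0.1575] turn 0.04 dist 0.161 jaw now 99.9 t 23.25
```

Call:
move_arm([
  [[-0.009,0.01,0.045,0],[-0.018,0.02,0.09,0],[-0.027,0.021,0.135,0],[-0.027,0.021,0.152,0],[-0.027,0.021,0.152,0]],
])

```text
time: 23.75
ee_pos: [0.4763, 0.3657, 0.1296]
tcp_rot: [-89.2, -0.0, 10.1]
wrist_force: [-0.5, -1.1, -0.2]
opening: 0.0722
```

Call:
move_arm([
  [[0,0,0,0],[0,0,0,0]],
])

```text
time: 23.95
ee_pos: [0.478, 0.3627, 0.1308]
tcp_rot: [-89.2, -0.1, 9.9]
wrist_force: [0.3, 0.6, -0.3]
opening: 0.072
```

```bash
python3 - <<'E'
from h import *
look(.008,'tan');print(get_obs()['ee_pos']);go(474,370.6,-2,99.9)
E
```

```text
[471.1, 371.3, 9.9, 91.6, 53.1, [334.0, 221.0]]
[0.4781322  0.36269398 0.13103873]
delta [-0.003   0.1331  0.0065] turn -0.04 dist 0.133 jaw now 99.9 t 24.0
```

Call:
move_arm([
  [[-0.004,0.03,0.007,0],[-0.004,0.07,0.007,0],[-0.004,0.11,0.007,0],[-0.004,0.132,0.007,0],[-0.004,0.132,0.007,0]],
])

```text
time: 24.5
ee_pos: [0.4711, 0.3697, -0.0042]
tcp_rot: [-89.3, 0.1, 9.9]
wrist_force: [-0.9, 0.0, 0.1]
opening: 0.0719
```

Call:
move_arm([
  [[0,0,0,0],[0,0,0,0],[0,0,0,0]],
])

```text
time: 24.8
ee_pos: [0.4735, 0.3727, 0.0014]
tcp_rot: [-89.0, -0.3, 9.9]
wrist_force: [-0.3, 0.9, 0.9]
opening: 0.072
```

Call:
move_arm([
  [[0,0.002,-0.001,0],[0,0.002,-0.001,0]],
])

```text
time: 25.0
ee_pos: [0.4728, 0.3713, -0.0023]
tcp_rot: [-89.1, -0.2, 9.9]
wrist_force: [-0.5, -0.8, -1.0]
opening: 0.072
```

Call:
move_arm([
  [[0,0,0,0],[0,0,0,0],[0,0,0,0],[0,0,0,0],[0,0,0,0]],
], claw=0.05)

```text
time: 25.5
ee_pos: [0.4728, 0.3714, -0.0022]
tcp_rot: [-89.1, -0.2, 9.9]
wrist_force: [-0.8, -1.6, 5.2]
opening: 0.0588
```

Call:
move_arm([
  [[0,-0.04,0,0],[0,-0.09,0,0],[0,-0.12,0,0],[0,-0.12,0,0],[0,-0.12,0,0]],
])

```text
time: 26.0
ee_pos: [0.4727, 0.3696, 0.1172]
tcp_rot: [-89.1, -0.2, 9.9]
wrist_force: [-0.6, 0.0, -2.2]
opening: 0.0587
```

```bash
python3 - <<'E'
from h import *
print(get_obs()['ee_pos'],get_obs()['opening']);go(613,-7.7,120,88.2)
c=camera('wrist');zrect(c,400,550,300,450,100,160)
E
```

```text
[0.47274129 0.36956166 0.11719519] 0.058729076966044604
delta [ 0.073  -0.0087 -0.3957] turn 11.75 dist 0.403 jaw now 100.0 t 26.0
zrect 472.3 369.3 yaw 10.23 100.6 86.7 53237 medz 123.3
```

Call:
move_arm([
  [[0.009,0,-0.047,4],[0.017,0,-0.094,8],[0.026,0,-0.141,11.8],[0.035,0,-0.188,11.8],[0.043,0,-0.235,11.8]],
])

```text
time: 26.55
ee_pos: [0.555, 0.1434, 0.1116]
tcp_rot: [-89.2, 0.2, -1.8]
wrist_force: [1.3, -0.2, 0.1]
opening: 0.0586
```

```bash
python3 - <<'E'
from h import *
go(612.7,-7.7,114,88.2)
E
```

```text
delta [ 0.0625 -0.0048 -0.1491] turn -0.05 dist 0.162 jaw now 88.2 t 26.55
```

Call:
move_arm([
  [[0.02,-0.004,-0.045,0],[0.04,-0.004,-0.09,0],[0.058,-0.004,-0.13,0],[0.061,-0.004,-0.147,0],[0.061,-0.004,-0.147,0]],
])

```text
time: 27.05
ee_pos: [0.6111, -0.0058, 0.1132]
tcp_rot: [-89.1, 0.2, -2.0]
wrist_force: [-0.1, 0.1, -0.0]
opening: 0.0589
```

Call:
move_arm([
  [[0,0.03,0,0],[0,0.03,0,0],[0,0.03,0,0]],
])

```text
time: 27.35
ee_pos: [0.6107, -0.0019, 0.0847]
tcp_rot: [-89.1, 0.2, -1.8]
wrist_force: [1.0, -0.6, 0.1]
opening: 0.0588
```

```bash
python3 - <<'E'
from h import *
print(get_obs()['ee_pos']);go(612.6,-7.7,23.5,88.2)
c=camera('wrist');zrect(c,540,690,-80,60,60,110)
E
```

```text
[ 0.61066745 -0.00194971  0.08472848]
delta [ 0.0023  0.0611 -0.0066] turn 0.02 dist 0.062 jaw now 88.2 t 27.35
zrect 610.1 -2.1 yaw -1.78 100.4 86.7 48521 medz 90.7
```

Call:
move_arm([
  [[0.002,0,-0.0065,0],[0.002,0,-0.0065,0],[0.002,0.015,-0.0065,0],[0.002,0.03,-0.0065,0],[0.002,0.03,-0.0065,0]],
])

```text
time: 27.9
ee_pos: [0.6118, -0.009, 0.0519]
tcp_rot: [-89.1, 0.3, -1.9]
wrist_force: [-0.2, 0.0, -0.7]
opening: 0.0587
```

```bash
python3 - <<'E'
from h import *
print(get_obs()['ee_pos']);go(612.6,-7.7,23.5,88.2)
E
```

```text
[ 0.61183701 -0.00904781  0.05193434]
delta [0.0009 0.0284 0.0009] turn -0.05 dist 0.028 jaw now 88.1 t 27.9
```

Call:
move_arm([
  [[0,0.01,0.001,0],[0,0.02,0.001,0],[0,0.029,0.001,0],[0,0.029,0.001,0],[0,0.029,0.001,0]],
])

```text
time: 28.4
ee_pos: [0.6135, -0.0077, 0.0263]
tcp_rot: [-89.1, 0.0, -1.9]
wrist_force: [0.3, 0.6, 0.2]
opening: 0.0587
```

Call:
move_arm([
  [[0,0,0,0],[0,0,0,0],[0,0,0,0]],
], claw=0.072)

```text
time: 28.7
ee_pos: [0.614, -0.0077, 0.027]
tcp_rot: [-89.1, -0.0, -1.9]
wrist_force: [-0.0, 0.2, -1.0]
opening: 0.0718
```

Call:
move_arm([
  [[0,-0.03,0,0],[0,-0.08,0,0],[0,-0.13,0,0],[0,-0.13,0,0],[0,-0.13,0,0]],
])

```text
time: 29.2
ee_pos: [0.6145, -0.0098, 0.1584]
tcp_rot: [-89.1, -0.2, -1.9]
wrist_force: [-0.2, 0.1, -1.0]
opening: 0.0721
```

```bash
python3 - <<'E'
from h import *
c=camera('wrist');cv2.imwrite('pics/w5.png',c['color']);print(rect(c,masks(c)['tan'],.032,1500));zrect(c,550,670,-38,22,22,42)
print(get_obs()['ee_pos'])
c=camera('top');zrect(c,350,530,-80,80,36,52);zrect(c,350,530,-80,80,60,80)
s=c['color'][145:335,150:545];cv2.imwrite('pics/t5.png',cv2.resize(s,None,fx=2,fy=2))
go(443,9.2,150,104.4)
E
```

```text
[[611.5, -7.9, -1.9, 90.6, 52.2, [322.0, 222.0]]]
zrect 608.2 -8.0 yaw -0.01 116.4 60.0 15085 medz 27.8
[ 0.61371546 -0.00974396  0.1565516 ]
zrect 446.0 47.1 yaw -5.93 134.6 41.7 361 medz 41.3
zrect 465.0 26.1 yaw 1.38 5.6 0.1 3 medz 66.0
delta [-0.1708  0.006   0.0133] turn -16.25 dist 0.171 jaw now 88.1 t 29.3
```

View pics/w5.png

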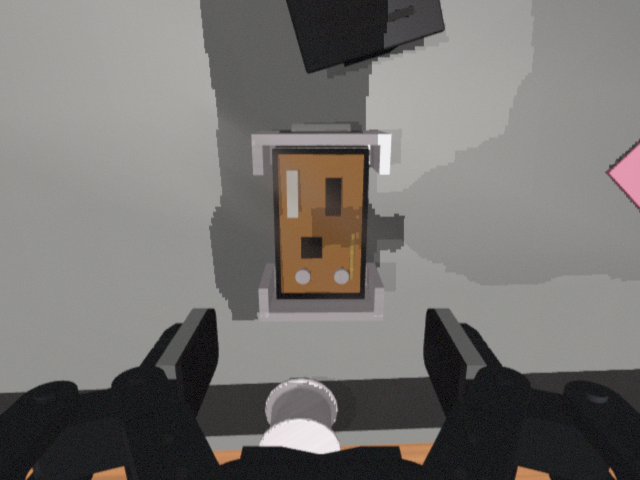

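View pics/t5.png

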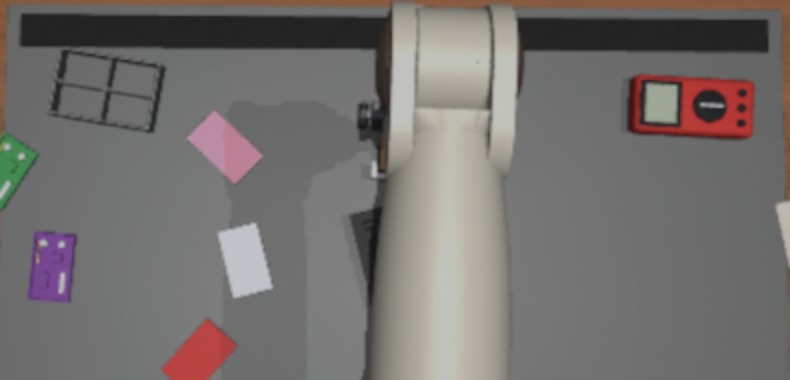

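The second board lies flat in the housing at (322,222), and no other tan board is visible. Now the cover.

Call:
move_arm([
  [[-0.043,0,0.003,-8],[-0.086,0,0.007,-16.2],[-0.129,0,0.01,-16.2],[-0.171,0.006,0.0133,-16.2],[-0.171,0.006,0.0133,-16.2]],
], claw=0.05)

```text
time: 29.8
ee_pos: [0.438, 0.0095, 0.1485]
tcp_rot: [-89.1, 0.0, 14.4]
wrist_force: [0.6, 0.2, -1.0]
opening: 0.0499
```

Call:
move_arm([
  [[0,0,0,0],[0,0,0,0]],
])

```text
time: 30.0
ee_pos: [0.4437, 0.0092, 0.1504]
tcp_rot: [-89.1, -0.2, 14.3]
wrist_force: [1.1, 0.0, -0.0]
opening: 0.0502
```

```bash
python3 - <<'E'
from h import *
c=camera('wrist')
zrect(c,350,540,-80,90,30,55);zrect(c,350,540,-80,90,60,80)
print(get_obs()['ee_pos']);go(442.8,9.4,47,104.3)
E
```

```text
zrect 442.2 8.1 yaw 14.48 140.3 80.3 24523 medz 41.3
zrect 441.8 8.0 yaw 14.5 60.0 24.0 4533 medz 67.1
[0.4439111  0.00908665 0.15036529]
delta [-0.0014  0.1034 -0.001 ] turn 0.04 dist 0.103 jaw now 104.3 t 30.05
```

Call:
move_arm([
  [[-0.0015,0.03,-0.001,0],[-0.0015,0.06,-0.001,0],[-0.0015,0.085,-0.001,0],[-0.0015,0.1,-0.001,0],[-0.0015,0.1,-0.001,0]],
])

```text
time: 30.55
ee_pos: [0.4412, 0.0093, 0.0483]
tcp_rot: [-89.1, 0.0, 14.3]
wrist_force: [-0.5, 0.1, 0.3]
opening: 0.0502
```

Call:
move_arm([
  [[0,0,0,0],[0,0,0,0]],
])

```text
time: 30.75
ee_pos: [0.4429, 0.0093, 0.0518]
tcp_rot: [-89.2, -0.3, 14.3]
wrist_force: [-0.2, -0.2, 0.3]
opening: 0.0504
```

Call:
move_arm([
  [[0,0.004,0,0],[0,0.004,0,0],[0,0.004,0,0]],
])

```text
time: 31.05
ee_pos: [0.4421, 0.0095, 0.047]
tcp_rot: [-89.1, -0.2, 14.3]
wrist_force: [-0.0, -1.1, -0.2]
opening: 0.0496
```

Call:
move_arm([
  [[0,0,0,0],[0,0,0,0],[0,0,0,0],[0,0,0,0],[0,0,0,0]],
], claw=0.015, newtons=60)

```text
time: 31.55
ee_pos: [0.4421, 0.0095, 0.047]
tcp_rot: [-89.1, -0.3, 14.3]
wrist_force: [0.1, 0.2, 3.6]
opening: 0.0231
```

```bash
python3 - <<'E'
from h import *
o=get_obs();print(o['ee_pos'],o['opening'],o['wrist_force'])
c=camera('wrist');zrect(c,350,540,-80,90,30,55)
E
```

```text
[0.44207599 0.00946146 0.0470041 ] 0.023072962607096147 [0.13583258 0.19269238 3.62180261]
zrect 439.1 8.6 yaw 14.42 134.2 80.3 41713 medz 41.4
```

Call:
move_arm([
  [[0,-0.02,0,0],[0,-0.05,0,0],[0,-0.08,0,0],[0,-0.08,0,0],[0,-0.08,0,0]],
])

```text
time: 32.1
ee_pos: [0.4422, 0.0082, 0.1266]
tcp_rot: [-89.1, -0.3, 14.3]
wrist_force: [0.0, 0.1, -2.2]
opening: 0.0228
```

```bash
python3 - <<'E'
from h import *
o=get_obs();print(o['ee_pos'],o['opening'],o['wrist_force'])
c=camera('wrist');zrect(c,350,540,-80,90,110,133);zrect(c,350,540,-80,90,140,155)
go(612,-7.8,127,88.2)
E
```

```text
[0.44216389 0.00821449 0.12664425] 0.0228316575955396 [ 0.00618445  0.05271446 -2.20730437]
zrect 439.1 7.3 yaw 14.29 134.0 80.4 41514 medz 121.0
zrect 441.3 5.7 yaw -5.94 63.1 47.3 14480 medz 146.8
delta [ 0.1611 -0.0016 -0.0577] turn 16.15 dist 0.171 jaw now 104.3 t 32.15
```

Call:
move_arm([
  [[0.04,-0.002,-0.014,4],[0.08,-0.002,-0.028,8],[0.12,-0.002,-0.043,12],[0.161,-0.002,-0.058,16.1],[0.161,-0.002,-0.058,16.1]],
])

```text
time: 32.65
ee_pos: [0.6149, -0.0085, 0.1229]
tcp_rot: [-89.1, 0.3, -1.9]
wrist_force: [-2.1, -0.1, -2.3]
opening: 0.0225
```

Call:
move_arm([
  [[0,0,0,0],[0,0,0,0],[0,0,0,0]],
])

```text
time: 32.95
ee_pos: [0.6114, -0.008, 0.129]
tcp_rot: [-89.1, -0.0, -1.7]
wrist_force: [0.1, 0.1, -0.7]
opening: 0.0229
```

```bash
python3 - <<'E'
from h import *
o=get_obs();print(o['ee_pos'],o['tcp_rot'],o['wrist_force'])
go(612,-7.8,82,88.2)
c=camera('side');cv2.imwrite('pics/s6.png',cv2.resize(c['color'][120:360,240:560],None,fx=2.4,fy=2.4))
E
```

```text
[ 0.61139265 -0.00796534  0.12904916] [-8.91071678e+01 -1.28420538e-02 -1.71884393e+00] [ 0.10106772  0.0763206  -0.74217731]
delta [ 0.0006  0.047  -0.0005] turn 0.08 dist 0.047 jaw now 88.3 t 32.95
```

View pics/s6.png

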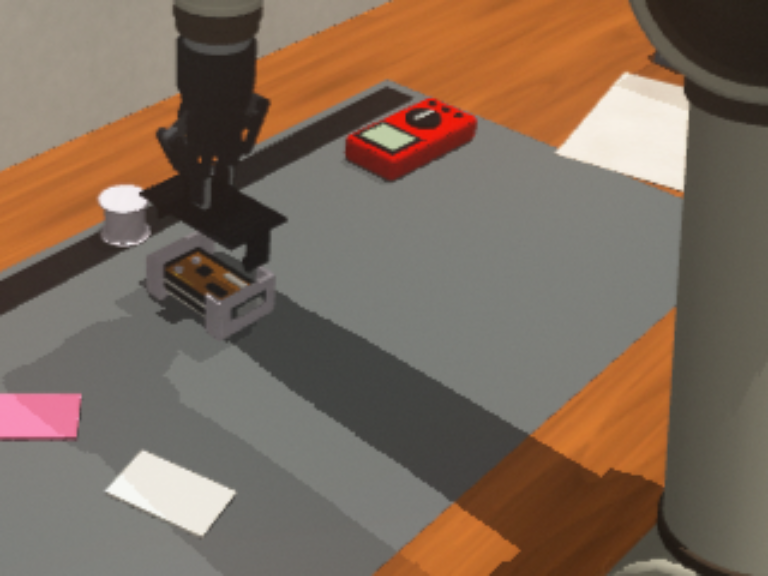

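The cover is level above the housing at (215,215), and the pile is intact. I'll descend.

Call:
move_arm([
  [[0.0005,0.015,0,0],[0.0005,0.03,0,0],[0.0005,0.047,-0.0005,0],[0.0005,0.047,-0.0005,0],[0.0005,0.047,-0.0005,0]],
])

```text
time: 33.5
ee_pos: [0.6121, -0.0078, 0.0808]
tcp_rot: [-89.1, 0.1, -1.7]
wrist_force: [0.5, -0.0, -0.3]
opening: 0.023
```

Call:
move_arm([
  [[0,0.003,0,0],[0,0.006,0,0],[0,0.009,0,0],[0,0.009,0,0],[0,0.009,0,0]],
])

```text
time: 34.0
ee_pos: [0.6128, -0.0077, 0.0725]
tcp_rot: [-89.1, 0.0, -1.7]
wrist_force: [-0.3, 0.3, -1.1]
opening: 0.0227
```

Call:
move_arm([
  [[0,0.003,0,0],[0,0.006,0,0],[0,0.009,0,0],[0,0.009,0,0]],
])

```text
time: 34.4
ee_pos: [0.613, -0.0076, 0.064]
tcp_rot: [-89.1, -0.0, -1.8]
wrist_force: [-0.0, -0.5, 4.4]
opening: 0.0228
```

Call:
move_arm([
  [[0,0.003,0,0],[0,0.005,0,0],[0,0.007,0,0],[0,0.008,0,0],[0,0.008,0,0]],
])

```text
time: 34.9
ee_pos: [0.6129, -0.0075, 0.057]
tcp_rot: [-89.1, -0.0, -1.8]
wrist_force: [-7.5, -0.3, 13.4]
opening: 0.023
```

```bash
python3 - <<'E'
from h import *
o=get_obs();print(o['ee_pos'],o['wrist_force'],o['torque'],o['opening'])
c=camera('wrist');Q=zrect(c,530,690,-90,70,46,60)
A=np.c_[Q,np.ones(len(Q))][:, [0,1,3]];print(np.linalg.lstsq(A,Q[:,2],rcond=None)[0].round(4))
E
```

```text
[ 0.61285922 -0.00748489  0.05701636] [-7.46960077 -0.34538609 13.44527036] [0.22621639 1.1894554  0.05004529] 0.023007051971251948
zrect 609.5 -7.7 yaw -1.61 133.6 80.4 41058 medz 51.4
[ 6.00000e-04 -2.00000e-03  5.10444e+01]
```

It looks home, with the plate top at about 52 mm. One small extra press, then release and check.

Call:
move_arm([
  [[0,0.001,0,0],[0,0.0015,0,0],[0,0.0015,0,0]],
])

```text
time: 35.25
ee_pos: [0.6129, -0.0075, 0.057]
tcp_rot: [-89.1, -0.1, -1.8]
wrist_force: [-11.9, -1.1, 23.3]
opening: 0.023
```

Call:
move_arm([
  [[0,0,0,0],[0,-0.001,0,0],[0,-0.001,0,0],[0,-0.001,0,0]],
], claw=0.05)

```text
time: 35.65
ee_pos: [0.6127, -0.0075, 0.0545]
tcp_rot: [-89.1, 0.1, -1.7]
wrist_force: [-0.3, -0.3, -0.0]
opening: 0.0499
```

Call:
move_arm([
  [[0,-0.03,0,0],[0,-0.07,0,0],[0,-0.11,0,0],[0,-0.11,0,0],[0,-0.11,0,0]],
])

```text
time: 36.15
ee_pos: [0.6134, -0.0092, 0.1657]
tcp_rot: [-89.1, -0.1, -1.8]
wrist_force: [-0.7, 0.1, -0.2]
opening: 0.05
```

```bash
python3 - <<'E'
from h import *
c=camera('wrist');Q=zrect(c,530,690,-90,70,46,62);zrect(c,530,690,-90,70,70,90)
A=np.c_[Q,np.ones(len(Q))][:, [0,1,3]];print(np.linalg.lstsq(A,Q[:,2],rcond=None)[0].round(4))
cv2.imwrite('pics/w7.png',c['color'])
c=camera('side');cv2.imwrite('pics/s7.png',cv2.resize(c['color'][190:280,270:370],None,fx=6,fy=6,interpolation=cv2.INTER_CUBIC))
E
```

```text
zrect 612.9 -7.9 yaw -1.69 140.0 80.3 23574 medz 51.3
zrect 612.3 -7.7 yaw -1.68 59.5 24.1 4313 medz 77.2
[-7.00000e-04 -1.60000e-03  5.17383e+01]
```

View pics/s7.png

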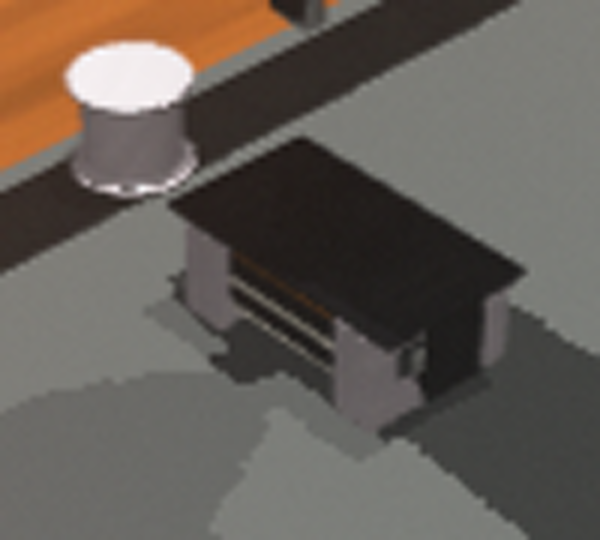

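The picture shows the cover resting on the walls, with the two-layer pile visible underneath. I'm handing in.

```bash
python3 -c "
from workcell import *
job_done()"
```

```text
the job is handed in; nothing more can be done
```

The job is handed in at about 36 s of robot time. Two boards were on the bench, and both are in the housing with a white sheet under each. The cover is snapped on and released. The third sheet stayed out on the bench.

**Last checks**
- **Cover height:** the plate top read 51.3 mm and the grip bar top 77.2 mm. The wrist camera had read about 0.7 mm low all along, so the cover's origin is about 10 mm above the housing's, which is home.
- **Cover fit:** it was level to about 0.002 rad, within about 1 mm of the housing's centre, and its yaw agreed with the housing's to about 0.1°.
- **Boards:** each was within about 1 mm of centre when placed. The last side view shows the pile flat under the cover. I did not measure the boards again after the cover went on.
- **Bystanders:** none was touched in any move. I did not measure their positions again at the end.

**What went wrong on the way**
- The first grasp of a sheet closed on top of it; I reopened and went lower.
- Joint 6 reached its limit over the housing, and the sheet briefly pressed a corner post with about 4 N. I turned the gripper half a turn to clear it. This left the tool tilted by about 0.9°, which had no visible effect.

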